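# Change the kitchen drive from juicing cone to grating drum

### The job

The lemons are done, so change the kitchen drive over from the yellow juicing cone to the steel grating drum. Free the jammed cone by driving the drift key through the slot under it, stand the cone in an empty well of the rack and lay the drift key back on the worktop. Then push the drum firmly home in the spindle, turning it so that its tang drops into the slot and the taper grips fast; leave the other things where they are.

Things in the scene. Friction and masses are not known exactly. Their poses are not given: they have to be found in the camera images.
- drive: Upright kitchen drive, fixed: white gear case 124 mm square, motor lying along its +y. Origin on the worktop under the spindle axis, z up. Case top 85 mm up; on it a steel sleeve 52 mm across, mouth at 178 mm. A drift slot 16 mm wide runs right through the sleeve along the drive's y, floor at 100 mm, top at 130 mm, open at both ends; motor and case stay below it. The -y side is clear.
- spindle_mouth (a point): Centre of the sleeve's mouth, 178 mm up. The bore tapers from 35 mm across here to 25 mm at 130 mm height, where only the slot goes on: a tang enters only when its width lies along the drive's y (within about 15 deg), else the tool stands about 11 mm too high. A taper gripping fast has the head's underside 1 to 3 mm above the mouth; merely resting 4 to 5 mm.
- cone: Yellow juicing cone, jammed in the spindle at the start. Origin: centre of the head's underside, z up its axis. Head 50 mm across, straight for 34 mm, domed to 59 mm; grip about 23 mm above the origin. Below: steel shank 36 mm tapering to 26 mm over 50 mm, then a rounded tang 10 mm thick (x), 22 mm wide (y), ending 65 mm below the origin in the slot, about 15 mm above the slot floor. 0.3 kg.
- drum: Steel grating drum, 50 mm across, 50 mm tall, standing in an outer well of the rack. Origin: centre of its underside, z up its axis; grip about 23 mm above it. A black bar across its top lies along its y, as does the 22 mm width of the tang below. Same shank and tang as the cone. A push of about 15 N with a twist of some 6 deg to and fro makes the taper grip fast. 0.34 kg.
- rack: Beech tool rack, fixed, 96 x 276 x 75 mm tall, long side along its y. Origin: centre of its underside. Three wells 44 mm across, 70 mm deep, 88 mm apart along y; a tool stands in one with its head's underside on the top face, 75 mm up. The middle well starts empty.
- rack_hole0 (a point): Centre of the mouth of the well at -y of the rack, 75 mm up.
- rack_hole1 (a point): Centre of the mouth of the middle well, 75 mm up.
- rack_hole2 (a point): Centre of the mouth of the well at +y of the rack, 75 mm up.
- drift: Drift key lying on its flat edge on the worktop, 200 mm long, 0.3 kg. Origin: underside where blade meets handle, x to the tip, z up. Blue handle 26 wide, 30 tall, x = 0 to -95 mm (grip at -55, 22 up). Steel blade 10 mm thick, flat below, 27 mm tall up to x = 20, falling to 12 mm at the narrowed tip. Driven in (up to 25 N) till the handle is 2 to 10 mm from the sleeve, it lifts the tool 5 to 9 mm.
- drift_grip (a point): Point in the middle of the drift key's handle, 55 mm behind the blade and 22 mm above its flat edge.
- drift_tip (a point): The drift key's tip, 105 mm from the handle, 7 mm above its flat edge.
- beater: Wire beater with white hub, 50 mm across, 87 mm tall, standing in the other outer well. Leave it.
- stamp: Ravioli stamp, metal, 66 mm across, with wooden knob, 90 mm tall; origin underneath. Leave it.
- shaker: Flour shaker, metal, 64 mm across, 92 mm tall; origin underneath. Leave it.
- brush: Red pastry brush, 190 mm long, lying flat; leave it.
- pastry_wheel: Pastry wheel with blue handle, 220 mm long, lying flat; leave it.
- bowl: Glass bowl, 170 mm across, 65 mm tall; leave it.
- tub: Clear plastic tub, 150 x 110 x 45 mm; leave it.
- jar: Glass jar with steel lid, 70 mm across, 100 mm tall; leave it.
Things that resemble listed ones, but are neither listed nor needed, are in the scene too. Of the things shaped like the cone, the yellow one is meant.

How it is judged:
By the outcome, as a careful person would: the job done as asked, in the order asked, and still so for the second after the job is handed in, with the robot touching nothing.
It also fails if it takes over 67 s, if anything falls off the work surface, if the arm or the gripper's body presses on something with over 40 N, if the wrist force passes 120 N, or if a joint passes its speed limit or range.

### The arm

A 6-joint arm with a two-finger parallel gripper is mounted at the origin on the work surface. World frame = base frame: x ahead of the robot, y to its left, z up, the work surface at z = 0. Lengths are in m, angles in rad, forces in N, time in s.
With the tool pointing down it reaches from about 0.35 to 0.775 m from the base axis. Payload 5.5 kg.
Tool frame: the origin (TCP) lies at the very end of the fingers, on their centre line; the grasp point (between the pads) lies 19 mm behind it; z points along the fingers, y is the line along which they close (so a half turn about z gives the same grasp; the last joint's range is limited). The gripper opens to 85 mm and grips with 20 to 120 N. Pads are 22 mm wide; open, the fingers measure 114 mm over their backs; the gripper's body (76 mm by 85 mm) begins 54 mm behind the grasp point. The pads swing forward as they close: fully open they stand 13 mm farther back than shut.
Start: joints at [-1.467, 0.313, 0.046, 1.304, 0, 1.431], TCP at [0.139, -0.558, 0.231] pointing down, gripper open.
Joint ranges: [-2.76, 2.76], [-0.86, 1.69], [-1.03, 1.26], [-2.2, 2.34], [-1.47, 1.5], [-3.14, 3.14]. Speed limits (rad/s): [2.57, 2.57, 3.14, 3.14, 3.14, 3.14].

### API

Orientations are given as a unit quaternion [w, x, y, z].
In Python, from workcell import env, cams, ticket, spotter gives the robot as it stands.
- The arm moves only by the tool jog_arm, never from a script. Its argument "increments" is a list that holds one entry, the list of rows, each a list of 7 numbers: the shift along the tool's x, y, z in units of 0.25 m (1.0 is 0.25 m), then the turn, a rotation vector about the tool's x, y, z in units of 180 degrees (1.0 is 180 degrees), then the closure in counts, from 0 (fully open) to 255 (shut). A call has 1 to 20 rows; each row shifts and turns the commanded pose from where the row before left it, along the tool's axes as they then stand; what a row does not reach is not made up. A row lasts 1/10 s, in which the tool goes at most 50 mm and 8.59 degrees, less where a joint would pass 70% of its speed; a pose out of reach is approached as far as the arm can. A call with a number of a shift or a turn outside -1 to 1 is refused whole. A call with a gripper value outside its range is refused whole. The fingers move at their own pace and stop on an object; "force" is the grip in N (left out, the last holds). Time passes only in rows, so rows that do not move let the fingers close. It gives the time, the measured TCP pose, the force, the opening and the grip force at its end, in the units of the state.
- env.get_state(): the state, without advancing time (a new reading comes with each control period).
- cams.read_camera(name): name is "scene" or "top"; returns a dict with "pixels" (480x640x3 uint8, red, green, blue), "fx", "fy", "cx", "cy" (pixels), "k1" (the pictures are not rectified: a ray, as slopes to the right and down, at radius r is drawn at 1 + k1 r^2 times it, then the intrinsics apply), "xyz" and "attitude" of the camera in the world. Camera axes: x right, y down, z forward; pixel columns grow to the right and rows downward; lengths in m; the calibration is good to about 2 mm. A picture is of the moment at which its call begins. There is no depth.
- ticket.hand_in(): hands the job in; it is judged then, once.
Trained networks look in the newest picture that a camera, given by its name, has taken for a name from the list of things; names that differ only in an ending like _2 or _b are one class to them, and where a whole thing is asked for, a point or a joint stands for the part that bears it (a point fixed in the world has none). Each returns a list of dicts, best first, with "conf" (0 to 1); they miss things now and then, are a little off and sometimes report something else, mostly with a low value. They report only what shows in the picture. A call takes as long as a camera call. They do not tell look-alikes from the thing itself.
- spotter.find_in(target, camera): "uv" ([column, row] in pixels, amid what is visible of it).
- spotter.cut_out(target, camera): "region" (480x640 bool, what is visible of it) and "uv" ([column, row] in pixels, amid what is visible of it).
- spotter.landmark_of(target, camera): "uv" ([column, row] in pixels: a listed point, or the origin of a listed thing).
The state is a dict: "clock": time; "joint_pos": joint angles; "qvel": joint speeds; "tau": joint torques, N m; "tcp_pos": TCP position; "orientation": TCP orientation; "wrist_force": force on the tool from outside, world axes, zero at the start; "ft_torque": the same for the moment, N m; "finger_gap": finger opening in m; "grip_force": force on a finger pad.
Only numpy, scipy, OpenCV 4.12 (cv2) and the standard library are available. Lean on these libraries where they do the work, as an engineer would, in place of code of your own. Each camera call takes 0.05 s, during which the arm holds its last target. There are 200 camera calls.

## Working session

There is one attempt and no reset: what is moved stays moved. The work goes in short steps, Python scripts to look and compute and a tool call to move; the robot and the scene stay as the last step left them, time stands still between calls to the robot, and variables do not carry over. Pictures are saved under pics/ and viewed, at most 10 in all, crops included, and the job is handed in when it is done.

Besides the shell and the picture viewer there is one more tool, called after "Emit:" as name(argument=value, ...), one argument or row to a line, values as JSON. jog_arm: Moves the arm, as the interface text tells. Shifts and turns lie within -1 to 1; 1 stands for 0.25 m of shift or 180 degrees of turn. Its arguments: {"type":"object","properties":{"increments":{"type":"array"},"force":{"type":"number"}},"required":["increments"]}

```bash
ls; mkdir -p pics; cat > h.py <<'E'
import numpy as np, cv2
from scipy.spatial.transform import Rotation as R
from workcell import env, cams, ticket, spotter
def q2R(q): return R.from_quat([q[1],q[2],q[3],q[0]])
def att(c):
    a=np.array(c['attitude'],float)
    return a if a.shape==(3,3) else q2R(a).as_matrix()
def KD(c): return np.array([[c['fx'],0,c['cx']],[0,c['fy'],c['cy']],[0,0,1.]]),np.array([c['k1'],0,0,0,0.])
def ray(c,uv):
    K,D=KD(c); p=cv2.undistortPoints(np.array([[uv]],float),K,D)[0,0]
    return att(c)@np.array([p[0],p[1],1.])
def at_z(c,uv,z):
    d=ray(c,uv); o=np.array(c['xyz']); return o+d*(z-o[2])/d[2]
def proj(c,P):
    K,D=KD(c); A=att(c).T; P=np.atleast_2d(P).astype(float)
    return cv2.projectPoints((P-np.array(c['xyz']))@A.T,np.zeros(3),np.zeros(3),K,D)[0][:,0]
def tri(c1,u1,c2,u2):
    a,b=np.array(c1['xyz']),np.array(c2['xyz']);d,e=ray(c1,u1),ray(c2,u2)
    s,t=np.linalg.lstsq(np.c_[d,-e],b-a,rcond=None)[0]
    p,q=a+s*d,b+t*e; return (p+q)/2,np.linalg.norm(p-q)
E
python3 - <<'E'
from h import *
np.set_printoptions(precision=4,suppress=True)
C={}
for n in('scene','top'):
    c=cams.read_camera(n);C[n]=c
    cv2.imwrite(f'pics/{n}0.png',c['pixels'][:,:,::-1])
    print(n,c['xyz'],c['attitude'],c['fx'],c['k1'])
for t,z in [('spindle_mouth',.178),('cone',.183),('drum',.075),('rack_hole0',.075),('rack_hole1',.075),('rack_hole2',.075),('rack',0),('drift',0),('drift_grip',.022),('drift_tip',.007),('drive',0),('beater',.075)]:
    for n in C:
        for r in spotter.landmark_of(t,n)[:3]:
            print(t,n,np.round(r['uv'],1),round(r['conf'],2),at_z(C[n],r['uv'],z))
s=env.get_state();print(s)
E
```

```text
pics
scene [ 1.317 -0.365  1.003] [-0.3232  0.7817  0.4903 -0.2099] 490.01673101289265 -0.11427622766069757
top [0.3776 0.0012 1.3386] [-0.0418  0.7088 -0.7037  0.027 ] 519.6501052693492 -0.046570529934024676
spindle_mouth scene [367.7 228.9] 0.94 [0.592  0.1248 0.178 ]
spindle_mouth top [266.  198.8] 0.71 [0.5866 0.1354 0.178 ]
cone scene [353.5 171. ] 0.81 [0.3777 0.2043 0.183 ]
cone scene [296.7 288.7] 0.77 [ 0.6909 -0.11    0.183 ]
cone scene [366.7 228.9] 0.71 [0.5953 0.1197 0.183 ]
cone top [198.5 368.2] 0.9 [0.2074 0.2778 0.183 ]
cone top [397.8 330.3] 0.79 [ 0.2947 -0.1601  0.183 ]
cone top [270.2 197.4] 0.7 [0.589  0.1253 0.183 ]
drum scene [221.2 304.5] 0.56 [ 0.5741 -0.259   0.075 ]
drum scene [272.2 259. ] 0.15 [ 0.4903 -0.0926  0.075 ]
drum top [427.6 213.3] 0.75 [ 0.5711 -0.2501  0.075 ]
drum top [428.2 213.7] 0.39 [ 0.5701 -0.2516  0.075 ]
drum top [351.5 271.1] 0.32 [ 0.4283 -0.0638  0.075 ]
rack_hole0 scene [187.7 318.2] 0.78 [ 0.5785 -0.3434  0.075 ]
rack_hole0 scene [223.  302.6] 0.66 [ 0.5705 -0.2533  0.075 ]
rack_hole0 scene [151.7 327.4] 0.61 [ 0.5679 -0.4275  0
[... 1732 characters left out ...]
.6] 0.62 [ 0.5664 -0.4252  0.075 ]
beater scene [364. 280.] 0.52 [0.6566 0.085  0.075 ]
beater scene [222.3 305.6] 0.16 [ 0.5784 -0.2577  0.075 ]
beater top [499.3 214.1] 0.74 [ 0.5703 -0.4263  0.075 ]
{'clock': 1.3, 'joint_pos': array([-1.4666,  0.3132,  0.0461,  1.3036, -0.    ,  1.4312]), 'qvel': array([ 0.0005, -0.0001,  0.    , -0.0009,  0.0018, -0.0003]), 'tau': array([  0.0013, -48.0465,  29.8813,   0.0005,  -0.    ,  -0.    ]), 'tcp_pos': array([ 0.1388, -0.558 ,  0.2313]), 'orientation': array([ 0.    ,  0.9926,  0.1216, -0.    ]), 'wrist_force': array([ 0.2154, -1.4026,  0.6054]), 'ft_torque': array([-0.0051, -0.0026,  0.0472]), 'grip_force': 0.0, 'finger_gap': 0.08567684909460538}
```

View images.

View pics/scene0.png

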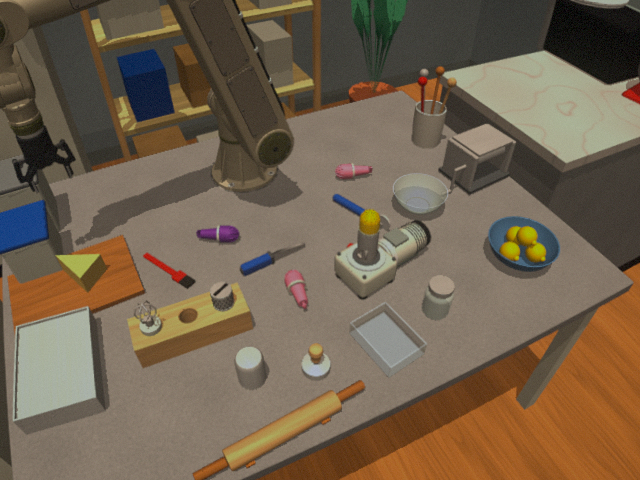

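View pics/top0.png

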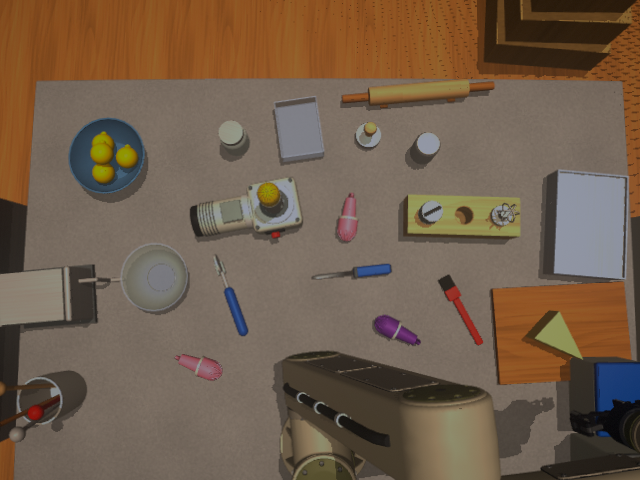

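Scene view: the yellow cone is in the drive at (369,222). The look-alikes are pink at (352,171) and (297,288) and purple at (218,233). The lemons at (525,240) are not cones. The drift key is the blade with blue handle at (270,259); the blue tool at (360,208) is the pastry wheel. The drum is in the rack at (222,295), the beater at (149,318) and the empty middle well at (188,316).

Next I'll enlarge the drive and key to get their positions and angles.

```bash
python3 - <<'E'
from h import *
np.set_printoptions(precision=4,suppress=True)
C={n:cams.read_camera(n) for n in('scene','top')}
def crop(n,u,v,w,h,s): return cv2.resize(C[n]['pixels'][v:v+h,u:u+w,::-1],None,fx=s,fy=s,interpolation=cv2.INTER_CUBIC)
a=crop('top',185,170,125,75,3.2); b=crop('scene',325,200,125,100,3.2);d=crop('top',300,250,125,40,3.2);e=crop('top',400,185,125,55,3.2)
im=np.zeros((560,800,3),np.uint8)
im[:240,:400]=a;im[240:560,:400]=b;im[:128,400:]=d;im[240:416,400:]=e
cv2.imwrite('pics/crop1.png',im)
for n,z in(('top',.03),('scene',.03)):
    px=cv2.cvtColor(C[n]['pixels'],cv2.COLOR_RGB2HSV)
    m=cv2.inRange(px,(100,100,40),(130,255,255))
    k,l,st,ce=cv2.connectedComponentsWithStats(m)
    for i in range(1,k):
        if st[i,4]>60:
            ys,xs=np.where(l==i);P=np.array([at_z(C[n],(x,y),z)[:2] for x,y in zip(xs[::1],ys)])
            r=cv2.minAreaRect(P.astype(np.float32)*1000); print(n,ce[i],st[i,4],r)
    px=C[n]['pixels']
for t in('spindle_mouth','cone','drift_tip','drift_grip','drum','rack_hole1'):
    L={}
    for n in C: L[n]=[r['uv'] for r in spotter.landmark_of(t,n) if r['conf']>.4]
    for u in L['scene']:
        for v in L['top']:
            p,g=tri(C['scene'],u,C['top'],v)
            if g<.015: print(t,np.round(u),np.round(v),p,g)
E
```

```text
top [ 95.1    126.2333] 90 ((800.5264282226562, 604.7498168945312), (47.69856643676758, 162.4383544921875), 22.1806640625)
top [117.8636 142.1364] 66 ((768.4083862304688, 545.9982299804688), (43.36238479614258, 20.3765811920166), 23.52499771118164)
top [120.3714 173.4429] 70 ((677.7390747070312, 537.9439697265625), (26.992876052856445, 29.272403717041016), 46.38113784790039)
top [373.3397 269.8974] 312 ((433.57421875, -121.31982421875), (23.55898666381836, 82.9510269165039), 6.724778175354004)
top [235.6085 311.1745] 447 ((327.8503723144531, 224.35592651367188), (125.24520874023438, 23.189891815185547), 21.39592170715332)
top [616.2369 383.6765] 1895 ((147.4696044921875, -728.4631958007812), (119.49655151367188, 113.56051635742188), 0.2758755385875702)
top [603.     433.6232] 69 ((32.887901306152344, -689.3204956054688), (32.65990447998047, 12.131712913513184), 89.60107421875)
scene [145.6944  83.9916] 2745 ((-788.0958251953125, -174.2160186767578), (193.71072387695312, 674.4727172851562), 87.7216796875)
scene [347.7965 203.8225] 231 ((337.1680908203125, 213.23736572265625), (114.142
[... 454 characters left out ...]
215. 234.] [396. 330.] [ 0.2825 -0.184   0.0253] 0.011569933063042541
cone [352. 172.] [199. 366.] [0.187  0.3153 0.0121] 0.0042840448794399365
cone [296. 289.] [347. 218.] [ 0.5653 -0.0574  0.0171] 0.004405559091427367
cone [368. 227.] [271. 198.] [0.5892 0.1245 0.1822] 0.003364858213218311
drift_tip [305. 242.] [313. 278.] [0.414  0.0333 0.0138] 0.005108109471544456
drift_grip [250. 262.] [374. 269.] [ 0.4339 -0.1295  0.0252] 0.014535752920293632
rack_hole1 [186. 315.] [462. 212.] [ 0.5738 -0.3387  0.0798] 0.012786060976377814
rack_hole1 [153. 331.] [503. 215.] [ 0.5698 -0.4318  0.0676] 0.011474519823398963
rack_hole1 [226. 303.] [427. 211.] [ 0.5771 -0.2479  0.0796] 0.00017439229857006965
```

View pics/crop1.png

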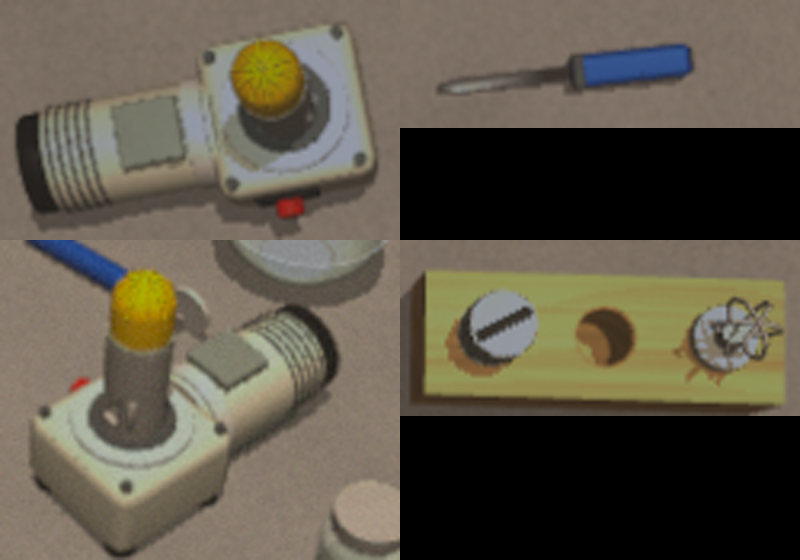

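The crop confirms the yellow cone in the sleeve. The four case screws show at (209,57), (337,32), (360,159) and (232,184) in the top view. The drum's bar runs from (478,340) to (532,312). I'll compute the angles from these.

```bash
python3 - <<'E'
from h import *
np.set_printoptions(precision=4,suppress=True)
C={n:cams.read_camera(n) for n in('scene','top')}
T,S=C['top'],C['scene']
q=[(185+x/3.2,170+y/3.2) for x,y in[(209,57),(337,32),(360,159),(232,184)]]
P=np.array([at_z(T,u,.085)[:2] for u in q]);print(P,P.mean(0))
e=[P[0]-P[1],P[3]-P[2],P[0]-P[3],P[1]-P[2]]
print([np.degrees(np.arctan2(v[1],v[0])) for v in e],[np.linalg.norm(v) for v in e])
q=[(325+x/3.2,200+(y-240)/3.2) for x,y in[(45,411),(126,487),(221,428)]]
P=np.array([at_z(S,u,.085)[:2] for u in q]);print(P,(P[0]+P[2])/2)
e=[P[2]-P[1],P[0]-P[1]];print([np.degrees(np.arctan2(v[1],v[0])) for v in e],[np.linalg.norm(v) for v in e])
b=[at_z(T,(400+(x-400)/3.2,185+(y-240)/3.2),.125)[:2] for x,y in[(478,340),(532,312)]]
v=b[0]-b[1];print('bar',b,np.degrees(np.arctan2(v[1],v[0])),(b[0]+b[1])/2)
w=at_z(T,(400+(606-400)/3.2,185+(336-240)/3.2),.075);print('well',w)
r=[at_z(T,(400+(x-400)/3.2,185+(y-240)/3.2),.075)[:2] for x,y in[(425,270),(784,283),(783,404),(427,396)]];print(np.array(r),np.mean(r,0))
v=r[0]-r[1];print(np.degrees(np.arctan2(v[1],v[0])))
# key: crop points
for n,(x,y),z in[('handle end top',(690,59),.03),('junction',(578,72),.03),('tip',(441,89),.012)]:
    print(n,at_z(T,(300+(x-400)/3.2,250+y/3.2),z))
# yellow cone triangulation in scene/top
for c in(T,S):
    h=cv2.cvtColor(c['pixels'],cv2.COLOR_RGB2HSV);m=cv2.inRange(h,(20,180,80),(32,255,255));k,l,st,ce=cv2.connectedComponentsWithStats(m)
    print([(ce[i],st[i]) for i in range(1,k) if st[i,4]>150])
E
```

```text
[[0.6306 0.1853]
 [0.6504 0.0871]
 [0.5521 0.0683]
 [0.5324 0.1657]] [0.5914 0.1266]
[np.float64(101.40445239061206), np.float64(101.43750714614443), np.float64(11.31085635372174), np.float64(10.8289274912584)] [np.float64(0.10020273816066792), np.float64(0.09936104874110882), np.float64(0.10013371014692352), np.float64(0.10008130269834214)]
[[0.5572 0.0672]
 [0.6563 0.0855]
 [0.636  0.1848]] [0.5966 0.126 ]
[np.float64(101.55651081031795), np.float64(-169.54637719420884)] [np.float64(0.10134187383521634), np.float64(0.10074952535018619)]
bar [array([ 0.5564, -0.2325]), array([ 0.5775, -0.2726])] 117.73876099546526 [ 0.5669 -0.2525]
well [ 0.5675 -0.3403  0.075 ]
[[ 0.6179 -0.2021]
 [ 0.6096 -0.4786]
 [ 0.516  -0.4749]
 [ 0.5204 -0.2026]] [ 0.566  -0.3396]
88.28545479058441
handle end top [ 0.4375 -0.1644  0.03  ]
junction [ 0.4267 -0.0765  0.03  ]
tip [0.4131 0.0314 0.012 ]
[(array([102.1608, 157.2163]), array([ 91, 132,  23,  51, 883], dtype=int32)), (array([126.2169, 156.5493]), array([116, 145,  22,  23, 355], dtype=int32)), (array([268.0669, 193.1643]), array([258, 183,  22,  22, 359], dtype=int32))]
[(array([369.3431, 221.5245]), array([360, 209,  20,  25, 408], dtype=int32)), (array([522.7948, 244.14  ]), array([ 500,  226,   46,   36, 1043], dtype=int32))]
```

Emit:
jog_arm(
  increments=[
    [[0,0,0,0,0,-0.0461,0],[0,0,0,0,0,-0.0461,0],[0,0,0,0,0,-0.0461,0],[0,0,0,0,0,-0.0461,0],[0,0,0,0,0,-0.0461,0],[0,0,0,0,0,-0.0461,0],[0,0,0,0,0,-0.0461,0],[0,0,0,0,0,-0.0461,0],[0,0,0,0,0,-0.0461,0],[0,0,0,0,0,-0.0461,0]],
  ],
)

```text
clock: 3.1
tcp_pos: [0.1388, -0.5581, 0.2313]
orientation: [0.0, 0.661, 0.751, -0.0]
wrist_force: [0.2, 0.3, -0.2]
finger_gap: 0.0853
grip_force: 0.0
```

Emit:
jog_arm(
  increments=[
    [[0.111,0.098,0.034,0,0,0,0],[0.111,0.098,0.034,0,0,0,0],[0.111,0.098,0.034,0,0,0,0],[0.111,0.098,0.034,0,0,0,0],[0.111,0.098,0.034,0,0,0,0],[0.111,0.098,0.034,0,0,0,0],[0.111,0.098,0.034,0,0,0,0],[0.111,0.098,0.034,0,0,0,0],[0.111,0.098,0.034,0,0,0,0],[0.111,0.098,0.034,0,0,0,0],[0.111,0.098,0.034,0,0,0,0],[0.111,0.098,0.034,0,0,0,0],[0.111,0.098,0.034,0,0,0,0],[0.111,0.098,0.034,0,0,0,0],[0,0,0,0,0,0,0],[0,0,0,0,0,0,0]],
  ],
)

```text
clock: 4.7
tcp_pos: [0.4324, -0.1301, 0.1122]
orientation: [-0.0, 0.662, 0.749, -0.0]
wrist_force: [0.3, -0.4, -0.3]
finger_gap: 0.0854
grip_force: 0.0
```

```bash
cat >> h.py <<'E'
def go(x,y,z,hd,s=None):
    s=s or env.get_state(); M=q2R(s['orientation']); p=np.array(s['tcp_pos'])
    h=np.radians(hd); G=np.array([[np.cos(h),np.sin(h),0],[np.sin(h),-np.cos(h),0],[0,0,-1]]).T
    t=M.as_matrix().T@(np.array([x,y,z])-p)/.25
    rv=(M.inv()*R.from_matrix(G)).as_rotvec()/np.pi
    xx=M.as_matrix()[:,0]
    print('clock %.2f'%s['clock'],'tcp',p.round(4),'hd %.2f'%np.degrees(np.arctan2(xx[1],xx[0])),'gap %.4f'%s['finger_gap'],'F',np.round(s['wrist_force'],1),'j',np.round(s['joint_pos'],2))
    print('total shift',t.round(4),'rows>=',np.linalg.norm(t)*5,'turn',rv.round(4),'rows>=',np.linalg.norm(rv)*180/8.5)
E
python3 - <<'E'
from h import *
go(.4335,-.1305,.003,97)
E
```

```text
clock 4.70 tcp [ 0.4324 -0.1301  0.1122] hd 97.09 gap 0.0854 F [ 0.3 -0.4 -0.3] j [-0.47  0.15 -0.47  0.95 -0.    0.98]
total shift [-0.002   0.0045  0.4366] rows>= 2.1831527762516165 turn [-0.0002  0.      0.0005] rows>= 0.011237912869940844
```

Emit:
jog_arm(
  increments=[
    [[-0.002,0.004,0.1,0,0,0,0],[0,0,0.1,0,0,0,0],[0,0,0.1,0,0,0,0],[0,0,0.08,0,0,0,0],[0,0,0.04,0,0,0,0],[0,0,0.012,0,0,0,0],[0,0,0,0,0,0,0],[0,0,0,0,0,0,255],[0,0,0,0,0,0,255],[0,0,0,0,0,0,255],[0,0,0,0,0,0,255],[0,0,0,0,0,0,255],[0,0,0,0,0,0,255],[0,0,0,0,0,0,255],[0,0,0,0,0,0,255]],
  ],
  force=80,
)

```text
clock: 6.2
tcp_pos: [0.4342, -0.1315, 0.0051]
orientation: [0.001, 0.663, 0.749, 0.0]
wrist_force: [-0.3, 1.7, 4.2]
finger_gap: 0.0247
grip_force: 79.4
```

Emit:
jog_arm(
  increments=[
    [[0,0,-0.02,0,0,0,255],[0,0,-0.06,0,0,-0.003,255],[0,0,-0.08,0,0,-0.003,255],[0,0,-0.08,0,0,-0.003,255],[0,0,-0.08,0,0,-0.003,255],[0,0,-0.08,0,0,-0.003,255],[0,0,-0.08,0,0,-0.003,255],[0,0,-0.08,0,0,-0.003,255],[0,0,-0.02,0,0,-0.003,255],[0,0,0,0,0,0,255]],
  ],
)

```text
clock: 7.2
tcp_pos: [0.4335, -0.1314, 0.1496]
orientation: [0.001, 0.634, 0.773, 0.0]
wrist_force: [1.2, 0.4, -3.3]
finger_gap: 0.0246
grip_force: 78.8
```

```bash
python3 - <<'E'
from h import *
go(.632,-.071,.150,101.3)
E
```

```text
clock 7.20 tcp [ 0.4335 -0.1314  0.1496] hd 101.28 gap 0.0246 F [ 1.2  0.4 -3.3] j [-0.47  0.12 -0.4   1.04 -0.    0.9 ]
total shift [ 0.0816  0.8258 -0.0011] rows>= 4.1491016624942825 turn [ 0.0002  0.0003 -0.0001] rows>= 0.00762045047588921
```

Emit:
jog_arm(
  increments=[
    [[0.008,0.08,0,0,0,0,255],[0.008,0.083,0,0,0,0,255],[0.008,0.083,0,0,0,0,255],[0.008,0.083,0,0,0,0,255],[0.008,0.083,0,0,0,0,255],[0.008,0.083,0,0,0,0,255],[0.008,0.083,0,0,0,0,255],[0.008,0.083,0,0,0,0,255],[0.008,0.083,0,0,0,0,255],[0.008,0.083,0,0,0,0,255],[0,0,0.06,0,0,0,255],[0,0,0.06,0,0,0,255],[0,0,0.056,0,0,0,255],[0,0,0,0,0,0,255],[0,0,0,0,0,0,255]],
  ],
)

```text
clock: 8.7
tcp_pos: [0.6311, -0.071, 0.1037]
orientation: [-0.001, 0.634, 0.773, -0.001]
wrist_force: [-0.1, -0.9, -2.6]
finger_gap: 0.0247
grip_force: 79.0
```

```bash
python3 - <<'E'
from h import *
go(.632,-.071,.106,101.3)
C={n:cams.read_camera(n) for n in('scene','top')}
s=env.get_state();M=q2R(s['orientation']).as_matrix();p=np.array(s['tcp_pos'])
def key(x,y,z): # key frame -> world ; bottom 5.1mm below TCP... grip at x=-.055
    f=M[:,0];l=-M[:,1]; return p+f*(x+.055)+l*y+np.array([0,0,z-.0051])
ims=[]
for n,u0,v0,w,h in(('top',250,165,125,100),('scene',280,190,125,100)):
    c=C[n];im=cv2.resize(c['pixels'][v0:v0+h,u0:u0+w,::-1],None,fx=4,fy=4,interpolation=cv2.INTER_CUBIC)
    def dot(P,col):
        u=(proj(c,P)[0]-(u0,v0)+.5)*4; cv2.circle(im,tuple(int(t) for t in u),2,col,-1)
    dot(key(0,0,.027),(0,0,255));dot(key(.105,0,.012),(0,0,255));dot(key(.02,0,.027),(0,0,255))
    A=np.array([.5925,.1263]);f=np.array([-.196,.981]);r=np.array([.981,.196])
    for zz in(.1,.13):
        for sx in(-.008,.008): dot(np.r_[A-f*.0247+r*sx,zz],(0,255,0))
    for a in np.linspace(0,6.28,16): dot(np.r_[A+.026*np.array([np.cos(a),np.sin(a)]),.178],(255,255,0))
    for sx in(-.05,.05):
        for sy in(-.05,.05): dot(np.r_[A+r*sx+f*sy,.085],(255,0,255))
    ims.append(im)
im=np.hstack(ims);im=cv2.resize(im,(800,320));cv2.imwrite('pics/key1.png',cv2.resize(np.hstack([ims[0][:, :400],ims[1][:,100:]]),(800,400)))
E
```

```text
clock 8.70 tcp [ 0.6311 -0.071   0.1037] hd 101.26 gap 0.0247 F [-0.1 -0.9 -2.6] j [-0.24  0.49 -0.    1.08 -0.    1.14]
total shift [-0.0006  0.0034 -0.009 ] rows>= 0.048330936974096364 turn [-0.0009 -0.0004 -0.0002] rows>= 0.021616208633897918
```

View pics/key1.png

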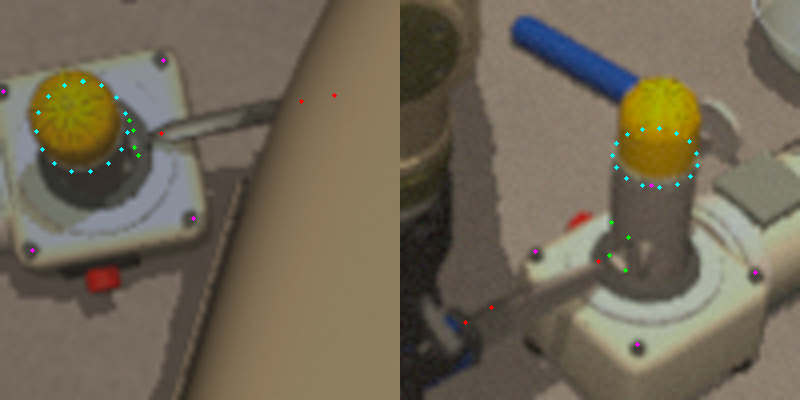

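The key lines up with the slot: its tip is at (163,134) in the top view, and the projected model points lie on the screws and sleeve within about 1 px. I'll raise it to slot height and enter gently.

Emit:
jog_arm(
  increments=[
    [[0,0.002,-0.011,0,0,0,255],[0.02,0,0,0,0,0,255],[0.02,0,0,0,0,0,255],[0.02,0,0,0,0,0,255],[0.02,0,0,0,0,0,255],[0.02,0,0,0,0,0,255],[0,0,0,0,0,0,255],[0,0,0,0,0,0,255]],
  ],
  force=110,
)

```text
clock: 9.6
tcp_pos: [0.6278, -0.0464, 0.108]
orientation: [0.0, 0.634, 0.773, -0.0]
wrist_force: [-0.2, 0.1, -2.9]
finger_gap: 0.0243
grip_force: 110.5
```

Emit:
jog_arm(
  increments=[
    [[0,0,0.006,0,0,0,255],[0.02,0,0,0,0,0,255],[0.02,0,0,0,0,0,255],[0.02,0,0,0,0,0,255],[0.02,0,0,0,0,0,255],[0,0,0,0,0,0,255],[0,0,0,0,0,0,255]],
  ],
)

```text
clock: 10.3
tcp_pos: [0.6237, -0.0268, 0.1064]
orientation: [-0.0, 0.634, 0.773, -0.0]
wrist_force: [-0.4, 0.3, -3.6]
finger_gap: 0.0242
grip_force: 110.5
```

Emit:
jog_arm(
  increments=[
    [[0.02,0,0,0,0,0,255],[0.02,0,0,0,0,0,255],[0.02,0,0,0,0,0,255],[0.02,0,0,0,0,0,255],[0,0,0,0,0,0,255]],
  ],
)

```text
clock: 10.8
tcp_pos: [0.6211, -0.0095, 0.1071]
orientation: [0.002, 0.635, 0.772, -0.001]
wrist_force: [1.3, -4.1, -5.8]
finger_gap: 0.024
grip_force: 110.5
```

Emit:
jog_arm(
  increments=[
    [[0.02,0,0,0,0,0,255],[0.02,0,0,0,0,0,255],[0,0,0,0,0,0,255]],
  ],
)

```text
clock: 11.1
tcp_pos: [0.6174, 0.0035, 0.1062]
orientation: [-0.001, 0.634, 0.773, -0.0]
wrist_force: [0.7, -1.0, -5.2]
finger_gap: 0.024
grip_force: 110.3
```

Emit:
jog_arm(
  increments=[
    [[0.02,0,0,0,0,0,255],[0.02,0,0,0,0,0,255],[0.02,0,0,0,0,0,255],[0,0,0,0,0,0,255]],
  ],
)

```text
clock: 11.5
tcp_pos: [0.6146, 0.0183, 0.1063]
orientation: [-0.001, 0.634, 0.774, 0.0]
wrist_force: [-0.7, 0.0, -5.3]
finger_gap: 0.0242
grip_force: 110.3
```

Emit:
jog_arm(
  increments=[
    [[0.02,0,0,0,0,0,255],[0.02,0,0,0,0,0,255],[0,0,0,0,0,0,255]],
  ],
)

```text
clock: 11.8
tcp_pos: [0.6128, 0.0279, 0.1065]
orientation: [-0.0, 0.634, 0.773, 0.0]
wrist_force: [-0.6, 0.7, -5.0]
finger_gap: 0.0243
grip_force: 110.3
```

Emit:
jog_arm(
  increments=[
    [[0.02,0,0,0,0,0,255],[0.016,0,0,0,0,0,255],[0,0,0,0,0,0,255],[0,0,0,0,0,0,255]],
  ],
)

```text
clock: 12.2
tcp_pos: [0.6113, 0.0362, 0.1066]
orientation: [-0.0, 0.634, 0.773, 0.0]
wrist_force: [-0.8, 0.3, -5.6]
finger_gap: 0.0242
grip_force: 110.3
```

```bash
python3 - <<'E'
from h import *
go(.5925+.196*.085,.1263-.981*.085,.1063,101.3)
c=cams.read_camera('scene')
im=cv2.resize(c['pixels'][185:305,305:465,::-1],None,fx=5,fy=5,interpolation=cv2.INTER_CUBIC)
cv2.imwrite('pics/key2.png',im)
h=cv2.cvtColor(c['pixels'],cv2.COLOR_RGB2HSV);m=cv2.inRange(h,(20,180,80),(32,255,255));k,l,st,ce=cv2.connectedComponentsWithStats(m)
print([(ce[i],st[i]) for i in range(1,k) if st[i,4]>150])
E
```

```text
clock 12.20 tcp [0.6113 0.0362 0.1066] hd 101.29 gap 0.0242 F [-0.8  0.3 -5.6] j [-0.07  0.45 -0.07  1.05  0.    1.3 ]
total shift [ 0.0281 -0.0031  0.0012] rows>= 0.141375879269745 turn [ 0.     -0.0002 -0.    ] rows>= 0.0035220701799168605
[(array([370.06666667, 219.43950617]), array([361, 207,  20,  25, 405], dtype=int32)), (array([522.76190476, 244.15619048]), array([ 500,  226,   46,   36, 1050], dtype=int32))]
```

View pics/key2.png

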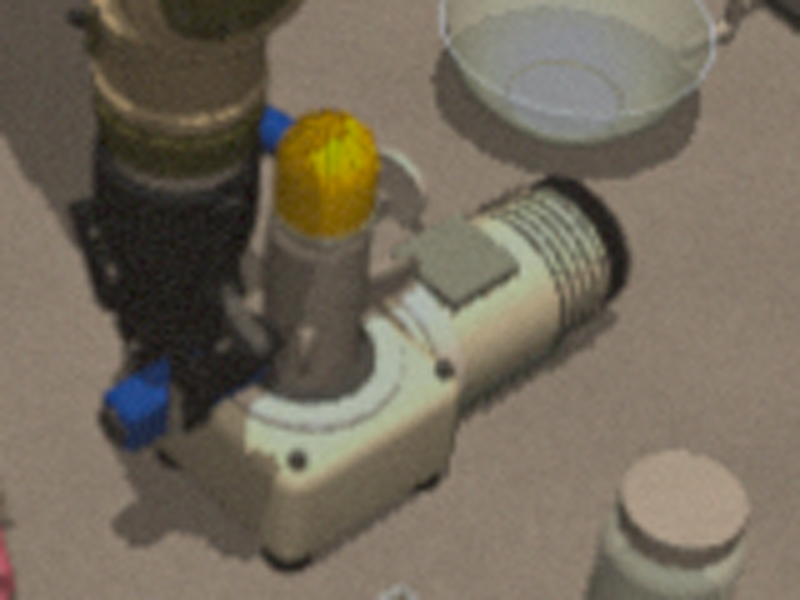

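The cone has risen about 2 px (centroid row 221.5 to 219.4), so it is lifting. The handle is still about 11 mm from the sleeve, so I'll push on 6 mm.

Emit:
jog_arm(
  increments=[
    [[0.012,0,0,0,0,0,255],[0.012,0,0,0,0,0,255],[0,0,0,0,0,0,255],[0,0,0,0,0,0,255]],
  ],
)

```text
clock: 12.65
tcp_pos: [0.6101, 0.0419, 0.1065]
orientation: [-0.0, 0.634, 0.773, 0.0]
wrist_force: [-0.1, 1.1, -4.8]
finger_gap: 0.0243
grip_force: 110.4
```

```bash
python3 - <<'E'
from h import *
go(.5925+.196*.21,.1263-.981*.21,.1063,101.3)
c=cams.read_camera('scene')
h=cv2.cvtColor(c['pixels'],cv2.COLOR_RGB2HSV);m=cv2.inRange(h,(20,180,80),(32,255,255));k,l,st,ce=cv2.connectedComponentsWithStats(m)
print([(ce[i],st[i]) for i in range(1,k) if st[i,4]>150])
print(proj(c,[[.592,.1263,.2],[.592,.1263,.21]]))
E
```

```text
clock 12.65 tcp [0.6101 0.0419 0.1065] hd 101.29 gap 0.0243 F [-0.1  1.1 -4.8] j [-0.06  0.44 -0.07  1.05  0.    1.31]
total shift [-0.4956 -0.0028  0.0007] rows>= 2.478284628302228 turn [-0.     -0.0001 -0.0001] rows>= 0.0031814421537696078
[(array([370.07579462, 219.42787286]), array([360, 207,  21,  25, 409], dtype=int32)), (array([522.73644148, 244.1170314 ]), array([ 500,  226,   46,   36, 1051], dtype=int32))]
[[368.87252287 222.10734552]
 [369.16938056 219.04461864]]
```

Lift is 2.1 px, about 7 mm at 0.31 px/mm, so the cone is free. Now withdraw the key.

Emit:
jog_arm(
  increments=[
    [[-0.03,0,0,0,0,0,255],[-0.04,0,0,0,0,0,255],[-0.04,0,0,0,0,0,255],[-0.04,0,0,0,0,0,255],[-0.04,0,0,0,0,0,255],[-0.04,0,0,0,0,0,255],[-0.04,0,0,0,0,0,255],[-0.04,0,0,0,0,0,255],[-0.04,0,0,0,0,0,255],[-0.04,0,0,0,0,0,255],[-0.04,0,0,0,0,0,255],[-0.04,0,0,0,0,0,255],[-0.025,0,-0.04,0,0,0,255],[0,0,-0.04,0,0,0,255],[0,0,0,0,0,0,255]],
  ],
)

```text
clock: 14.2
tcp_pos: [0.6358, -0.0801, 0.1291]
orientation: [0.002, 0.634, 0.773, 0.001]
wrist_force: [0.4, 0.2, -2.3]
finger_gap: 0.0241
grip_force: 110.8
```

```bash
python3 - <<'E'
from h import *
go(.4335,-.1305,.0055,97)
c=cams.read_camera('scene')
h=cv2.cvtColor(c['pixels'],cv2.COLOR_RGB2HSV);m=cv2.inRange(h,(20,180,80),(32,255,255));k,l,st,ce=cv2.connectedComponentsWithStats(m)
print([(ce[i],st[i]) for i in range(1,k) if st[i,4]>150])
E
```

```text
clock 14.20 tcp [ 0.6358 -0.0801  0.1291] hd 101.26 gap 0.0241 F [ 0.4  0.2 -2.3] j [-0.25  0.48  0.04  1.13  0.    1.12]
total shift [-0.0391 -0.8347  0.4914] rows>= 4.847014232669863 turn [0.0011 0.0004 0.0237] rows>= 0.5018069219524193
[(array([369.43520782, 220.63569682]), array([360, 208,  20,  25, 409], dtype=int32)), (array([522.79809524, 244.15428571]), array([ 500,  226,   46,   36, 1050], dtype=int32))]
```

Emit:
jog_arm(
  increments=[
    [[-0.004,-0.083,0,0,0,0,255],[-0.004,-0.083,0,0,0,0,255],[-0.004,-0.083,0,0,0,0,255],[-0.004,-0.083,0,0,0,0,255],[-0.004,-0.083,0,0,0,0,255],[-0.004,-0.083,0,0,0,0,255],[-0.004,-0.083,0,0,0,0,255],[-0.004,-0.083,0,0,0,0,255],[-0.004,-0.083,0,0,0,0,255],[-0.004,-0.083,0,0,0,0,255],[0,0,0.08,0,0,0.004,255],[0,0,0.08,0,0,0.004,255],[0,0,0.08,0,0,0.004,255],[0,0,0.08,0,0,0.004,255],[0,0,0.07,0,0,0.004,255],[0,0,0.04,0,0,0.004,255],[0,0,0.02,0,0,0,255],[0,0,0,0,0,0,255]],
  ],
)

```text
clock: 16.05
tcp_pos: [0.4327, -0.1298, 0.0139]
orientation: [-0.0, 0.663, 0.749, -0.0]
wrist_force: [-0.6, -0.1, -2.5]
finger_gap: 0.0239
grip_force: 110.7
```

```bash
python3 - <<'E'
from h import *
go(.4335,-.1305,.0055,97)
E
```

```text
clock 16.05 tcp [ 0.4327 -0.1298  0.0139] hd 96.98 gap 0.0239 F [-0.6 -0.1 -2.5] j [-0.47  0.27 -0.6   0.7  -0.    0.98]
total shift [-0.0031  0.0029  0.0334] rows>= 0.1684768859397984 turn [-0.0001 -0.0001 -0.0001] rows>= 0.004151908741410592
```

Emit:
jog_arm(
  increments=[
    [[-0.003,0.003,0.034,0,0,0,255],[0,0,0,0,0,0,255],[0,0,0,0,0,0,0],[0,0,0,0,0,0,0],[0,0,0,0,0,0,0],[0,0,0,0,0,0,0],[0,0,-0.04,0,0,0,0],[0,0,-0.1,0,0,0,0],[0,0,-0.15,0,0,0,0],[0,0,-0.15,0,0,0,0],[0,0,-0.15,0,0,0,0],[0,0,-0.15,0,0,0,0],[0,0,-0.15,0,0,0,0],[0,0,-0.15,0,0,0,0],[0,0,-0.05,0,0,0,0]],
  ],
)

```text
clock: 17.55
tcp_pos: [0.4348, -0.1313, 0.283]
orientation: [0.003, 0.663, 0.749, 0.001]
wrist_force: [0.1, -0.4, -0.4]
finger_gap: 0.0856
grip_force: 0.0
```

```bash
python3 - <<'E'
from h import *
go(.5925,.1263,.275,97)
C={n:cams.read_camera(n) for n in('scene','top')}
L={n:[r['uv'] for r in spotter.landmark_of('drift_grip',n)[:1]] for n in C}
print(L, [at_z(C[n],L[n][0],.022) for n in C if L[n]])
E
```

```text
clock 17.55 tcp [ 0.4348 -0.1313  0.283 ] hd 96.95 gap 0.0856 F [ 0.1 -0.4 -0.4] j [-0.47  0.06 -0.14  1.36 -0.    0.98]
total shift [0.9465 0.7507 0.0326] rows>= 6.04238049894415 turn [ 0.0018  0.0012 -0.0003] rows>= 0.04650160998683976
{'scene': [[249.7, 260.5]], 'top': [[375.5, 269.7]]} [array([ 0.42117187, -0.13456864,  0.022     ]), array([ 0.4344227 , -0.12715566,  0.022     ])]
```

Emit:
jog_arm(
  increments=[
    [[0.094,0.075,0,0,0,0,0],[0.095,0.075,0,0,0,0,0],[0.095,0.075,0,0,0,0,0],[0.095,0.075,0,0,0,0,0],[0.095,0.075,0,0,0,0,0],[0.095,0.075,0,0,0,0,0],[0.095,0.075,0,0,0,0,0],[0.095,0.075,0,0,0,0,0],[0.095,0.075,0,0,0,0,0],[0.094,0.075,0,0,0,0,0],[0,0,0,0,0,0,0],[0,0,0,0,0,0,0]],
  ],
)

```text
clock: 18.95
tcp_pos: [0.5902, 0.1275, 0.2759]
orientation: [-0.001, 0.662, 0.749, -0.002]
wrist_force: [0.1, -0.6, -0.2]
finger_gap: 0.0855
grip_force: 0.0
```

```bash
python3 - <<'E'
from h import *
C={n:cams.read_camera(n) for n in('scene','top')}
print(tri(C['scene'],(369.44,220.64),C['top'],(268.07,193.16)))
go(.5925,.1263,.188,97)
E
```

```text
(array([0.59391019, 0.12707495, 0.20621509]), np.float64(0.0014443379520722459))
clock 19.05 tcp [0.5902 0.1266 0.277 ] hd 96.92 gap 0.0858 F [-0.3  0.1  0.2] j [ 0.08  0.37  0.23  1.44 -0.    1.53]
total shift [-0.002   0.0097  0.356 ] rows>= 1.780800864474755 turn [-0.0007  0.0001 -0.0004] rows>= 0.018198024238145434
```

Emit:
jog_arm(
  increments=[
    [[0,0.011,0.07,0,0,0,0],[0,0,0.08,0,0,0,0],[0,0,0.08,0,0,0,0],[0,0,0.08,0,0,0,0],[0,0,0.046,0,0,0,0],[0,0,0,0,0,0,0],[0,0,0,0,0,0,255],[0,0,0,0,0,0,255],[0,0,0,0,0,0,255],[0,0,0,0,0,0,255],[0,0,0,0,0,0,255]],
  ],
  force=60,
)

```text
clock: 20.15
tcp_pos: [0.5937, 0.1274, 0.1901]
orientation: [0.0, 0.663, 0.749, 0.0]
wrist_force: [-3.0, -0.6, 5.7]
finger_gap: 0.0482
grip_force: 62.0
```

Emit:
jog_arm(
  increments=[
    [[0,0,-0.02,0,0,0,255],[0,0,-0.04,0,0,0,255],[0,0,-0.08,0,0,0,255],[0,0,-0.08,0,0,0,255],[0,0,-0.08,0,0,0,255],[0,0,-0.08,0,0,0,255],[0,0,0,0,0,0,255]],
  ],
)

```text
clock: 20.85
tcp_pos: [0.5955, 0.1278, 0.2876]
orientation: [0.002, 0.663, 0.749, 0.002]
wrist_force: [-0.3, 1.0, -2.5]
finger_gap: 0.048
grip_force: 64.5
```

```bash
python3 - <<'E'
from h import *
go(.5675,-.3400,.2,97)
E
```

```text
clock 20.85 tcp [0.5955 0.1278 0.2876] hd 96.96 gap 0.0480 F [-0.3  1.  -2.5] j [0.08 0.37 0.26 1.46 0.   1.53]
total shift [-1.8438 -0.34    0.3486] rows>= 9.535309020863048 turn [ 0.0019  0.0001 -0.0002] rows>= 0.041437804439822395
```

Emit:
jog_arm(
  increments=[
    [[-0.11,-0.02,0,0,0,0,255],[-0.133,-0.024,0,0,0,0,255],[-0.133,-0.025,0,0,0,0,255],[-0.133,-0.025,0,0,0,0,255],[-0.133,-0.025,0,0,0,0,255],[-0.133,-0.025,0,0,0,0,255],[-0.133,-0.025,0,0,0,0,255],[-0.133,-0.025,0,0,0,0,255],[-0.133,-0.025,0,0,0,0,255],[-0.133,-0.025,0,0,0,0,255],[-0.133,-0.025,0,0,0,0,255],[-0.133,-0.025,0,0,0,0,255],[-0.133,-0.025,0.05,0,0,0,255],[-0.133,-0.025,0.1,0,0,0,255],[0,0,0.1,0,0,0,255],[0,0,0.1,0,0,0,255],[0,0,0,0,0,0,255],[0,0,0,0,0,0,255]],
  ],
)

```text
clock: 22.65
tcp_pos: [0.5637, -0.3388, 0.1958]
orientation: [-0.001, 0.663, 0.749, -0.0]
wrist_force: [0.4, 0.4, -2.3]
finger_gap: 0.0483
grip_force: 64.3
```

```bash
python3 - <<'E'
from h import *
go(.5675,-.3400,.085,97)
s=env.get_state();p=np.array(s['tcp_pos'])
C={n:cams.read_camera(n) for n in('scene','top')}
ims=[]
for n,u0,v0 in(('top',410,165),('scene',135,250)):
    c=C[n];w=h=100;im=cv2.resize(c['pixels'][v0:v0+h,u0:u0+w,::-1],None,fx=4,fy=4,interpolation=cv2.INTER_CUBIC)
    def dot(P,col):
        u=(proj(c,P)[0]-(u0,v0)+.5)*4; cv2.circle(im,tuple(int(t) for t in u),2,col,-1)
    for a in np.linspace(0,6.28,16):
        for k in(-1,0,1): dot(np.array([.5675+.0026*k,-.340+.088*k,.075])+.022*np.array([np.cos(a),np.sin(a),0]),(255,255,0))
    dot(p+[0,0,-.0072-.065],(0,0,255));dot(p+[0,0,-.0072],(0,0,255))
    ims.append(im)
cv2.imwrite('pics/rack1.png',np.hstack(ims))
E
```

```text
clock 22.65 tcp [ 0.5637 -0.3388  0.1958] hd 96.96 gap 0.0483 F [ 0.4  0.4 -2.3] j [-0.66  0.49  0.22  1.31 -0.    0.79]
total shift [-0.0073  0.0152  0.4433] rows>= 2.218143030317024 turn [-0.0005 -0.0005 -0.0002] rows>= 0.014873268898732087
```

View pics/rack1.png

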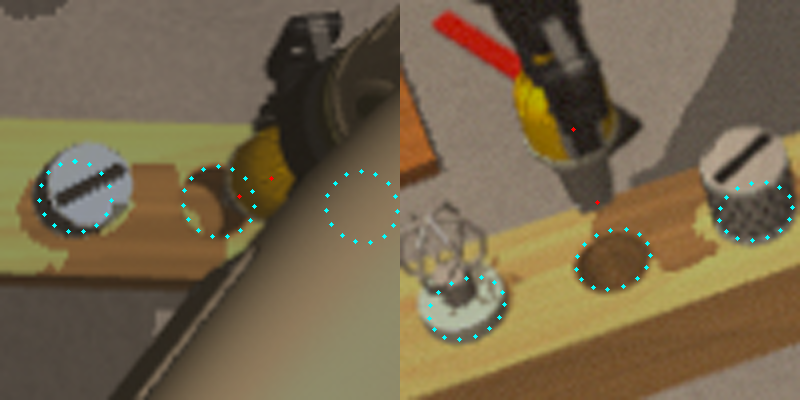

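The projected well circles lie on the wells within about 1 px, and the cone hangs over the middle well at (613,260) in the scene half. Lowering it.

Emit:
jog_arm(
  increments=[
    [[0,0.011,0,0,0,0,255],[0,0,0.05,0,0,0,255],[0,0,0.06,0,0,0,255],[0,0,0.06,0,0,0,255],[0,0,0.06,0,0,0,255],[0,0,0.06,0,0,0,255],[0,0,0.06,0,0,0,255],[0,0,0.04,0,0,0,255],[0,0,0.03,0,0,0,255],[0,0,0,0,0,0,255]],
  ],
)

```text
clock: 23.75
tcp_pos: [0.5663, -0.3384, 0.0903]
orientation: [-0.001, 0.663, 0.749, -0.0]
wrist_force: [0.0, 0.8, -3.4]
finger_gap: 0.0482
grip_force: 64.3
```

Emit:
jog_arm(
  increments=[
    [[0,0,0.012,0,0,0,255],[0,0,0.012,0,0,0,255],[0,0,0.006,0,0,0,255],[0,0,0,0,0,0,255],[0,0,0,0,0,0,255]],
  ],
)

```text
clock: 24.25
tcp_pos: [0.5671, -0.3392, 0.0846]
orientation: [0.001, 0.663, 0.749, 0.0]
wrist_force: [0.2, -0.5, -0.7]
finger_gap: 0.0483
grip_force: 64.5
```

Emit:
jog_arm(
  increments=[
    [[0,0,0,0,0,0,0],[0,0,0,0,0,0,0],[0,0,0,0,0,0,0],[0,0,0,0,0,0,0],[0,0,-0.03,0,0,0,0],[0,0,-0.07,0,0,0,0],[0,0,-0.09,0,0,0,0],[0,0,-0.09,0,0,0,0],[0,0,-0.09,0,0,0,0],[0,0,-0.03,0,0,0,0],[0.07,0,0,0,0,0,0],[0.1,0,0,0,0,0,0],[0.1,0,0,0,0,0,0],[0.07,0,0,0,0,0,0],[0,0,0,0,0,0,0],[0,0,0,0,0,0,0]],
  ],
)

```text
clock: 25.85
tcp_pos: [0.5568, -0.2546, 0.1841]
orientation: [0.0, 0.663, 0.749, -0.0]
wrist_force: [0.1, -0.8, 0.4]
finger_gap: 0.0857
grip_force: 0.0
```

```bash
python3 - <<'E'
from h import *
go(.5695,-.252,.080,97)
c=cams.read_camera('scene')
h=cv2.cvtColor(c['pixels'],cv2.COLOR_RGB2HSV);m=cv2.inRange(h,(20,180,80),(32,255,255));k,l,st,ce=cv2.connectedComponentsWithStats(m)
print([(ce[i],st[i]) for i in range(1,k) if st[i,4]>100],proj(c,[.5675,-.34,.075+.0235]))
im=cv2.resize(c['pixels'][240:370,120:290,::-1],None,fx=4,fy=4,interpolation=cv2.INTER_CUBIC);cv2.imwrite('pics/rack2.png',im)
E
```

```text
clock 25.85 tcp [ 0.5568 -0.2546  0.1841] hd 96.99 gap 0.0857 F [ 0.1 -0.8  0.4] j [-0.56  0.4   0.06  1.23 -0.    0.89]
total shift [0.0044 0.0516 0.4164] rows>= 2.0982662344365086 turn [ 0.0001  0.0003 -0.0001] rows>= 0.005696912747428939
[(array([522.71292776, 244.16539924]), array([ 500,  226,   46,   36, 1052], dtype=int32)), (array([185.40497738, 308.13800905]), array([174, 296,  23,  25, 442], dtype=int32))] [[185.87191594 308.20648851]]
```

View pics/rack2.png

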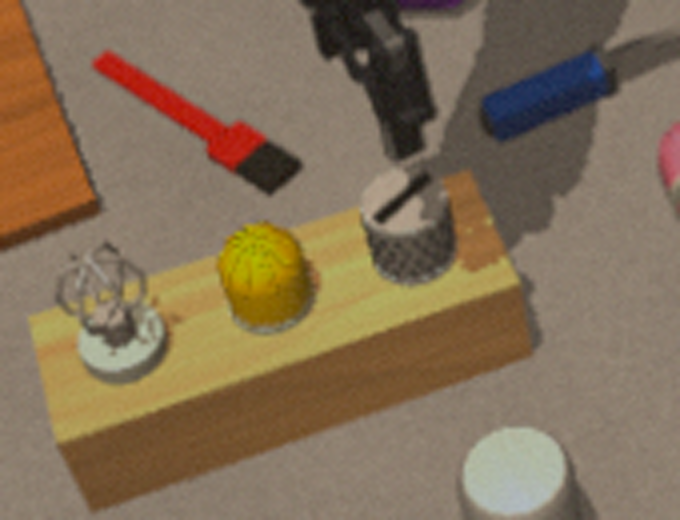

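The cone stands seated in the middle well at (265,275), and the drift key lies flat on the worktop at (545,95). The drum's bar runs from (375,218) to (430,177), which gives a second reading of its angle.

```bash
python3 - <<'E'
from h import *
c=cams.read_camera('scene')
a,b=[at_z(c,u,.125)[:2] for u in((213.75,294.5),(227.5,284.25))]
print(a,b,(a+b)/2,np.degrees(np.arctan2(*(b-a)[::-1])),at_z(c,(221.2,290.5),.125))
E
```

```text
[ 0.57894155 -0.27119795] [ 0.56351997 -0.23245898] [ 0.57123076 -0.25182846] 111.70698458471625 [ 0.57510214 -0.2518358   0.125     ]
```

Emit:
jog_arm(
  increments=[
    [[0.002,0.026,0,0,0,0,0],[0.002,0.026,0,0,0,0,0],[0,0,0.07,0,0,0,0],[0,0,0.09,0,0,0,0],[0,0,0.09,0,0,0,0],[0,0,0.09,0,0,0,0],[0,0,0.06,0,0,0,0],[0,0,0.016,0,0,0,0],[0,0,0,0,0,0,0],[0,0,0,0,0,0,255],[0,0,0,0,0,0,255],[0,0,0,0,0,0,255],[0,0,0,0,0,0,255],[0,0,0,0,0,0,255]],
  ],
  force=110,
)

```text
clock: 27.35
tcp_pos: [0.5704, -0.2525, 0.0817]
orientation: [0.002, 0.663, 0.749, 0.0]
wrist_force: [0.3, 0.4, 7.1]
finger_gap: 0.0481
grip_force: 113.1
```

Emit:
jog_arm(
  increments=[
    [[0,0,-0.02,0,0,0,255],[0,0,-0.05,0,0,0,255],[0,0,-0.09,0,0,0,255],[0,0,-0.1,0,0,0,255],[0,0,-0.1,0,0,0.0124,255],[0,0,-0.1,0,0,0.0124,255],[0,0,-0.1,0,0,0.0124,255],[0,0,-0.1,0,0,0.0124,255],[0,0,-0.1,0,0,0.0124,255],[0,0,-0.04,0,0,0.0124,255],[0,0,0,0,0,0,255]],
  ],
)

```text
clock: 28.45
tcp_pos: [0.5698, -0.2523, 0.2824]
orientation: [0.002, 0.746, 0.666, 0.0]
wrist_force: [-0.3, -0.2, -3.6]
finger_gap: 0.0484
grip_force: 113.9
```

```bash
python3 - <<'E'
from h import *
go(.5935,.127,.28,83.6)
E
```

```text
clock 28.45 tcp [ 0.5698 -0.2523  0.2824] hd 83.55 gap 0.0484 F [-0.3 -0.2 -3.6] j [-0.55  0.4   0.3   1.46 -0.    1.14]
total shift [ 1.5182 -0.0762  0.0072] rows>= 7.600553166350275 turn [ 0.0009  0.0005 -0.0003] rows>= 0.022613685927375848
```

Emit:
jog_arm(
  increments=[
    [[0.09,-0.005,0,0,0,0,255],[0.13,-0.006,0,0,0,0,255],[0.13,-0.007,0,0,0,0,255],[0.13,-0.007,0,0,0,0,255],[0.13,-0.006,0,0,0,0,255],[0.13,-0.006,0,0,0,0,255],[0.13,-0.007,0,0,0,0,255],[0.13,-0.006,0,0,0,0,255],[0.13,-0.006,0,0,0,0,255],[0.13,-0.007,0,0,0,0,255],[0.13,-0.006,0,0,0,0,255],[0.128,-0.007,0,0,0,0,255],[0,0,0,0,0,0,255],[0,0,0,0,0,0,255],[0,0,0,0,0,0,255]],
  ],
)

```text
clock: 29.95
tcp_pos: [0.5926, 0.1266, 0.2793]
orientation: [-0.0, 0.746, 0.666, -0.001]
wrist_force: [0.8, -0.4, -3.1]
finger_gap: 0.0482
grip_force: 114.0
```

```bash
python3 - <<'E'
from h import *
go(.5935,.127,.19,83.6)
s=env.get_state();p=np.array(s['tcp_pos'])
C={n:cams.read_camera(n) for n in('scene','top')}
ims=[]
for n,u0,v0 in(('top',220,140),('scene',320,170)):
    c=C[n];w=h=100;im=cv2.resize(c['pixels'][v0:v0+h,u0:u0+w,::-1],None,fx=4,fy=4,interpolation=cv2.INTER_CUBIC)
    def dot(P,col):
        u=(proj(c,P)[0]-(u0,v0)+.5)*4; cv2.circle(im,tuple(int(t) for t in u),2,col,-1)
    for a in np.linspace(0,6.28,16): dot(np.array([.5935,.127,.178])+.0175*np.array([np.cos(a),np.sin(a),0]),(255,255,0))
    dot(p+[0,0,-.0067-.065],(0,0,255));dot(p+[0,0,-.0067],(0,0,255))
    ims.append(im)
cv2.imwrite('pics/sp1.png',np.hstack(ims))
E
```

```text
clock 29.95 tcp [0.5926 0.1266 0.2793] hd 83.55 gap 0.0482 F [ 0.8 -0.4 -3.1] j [ 0.08  0.37  0.25  1.45 -0.    1.76]
total shift [0.0022 0.0039 0.3571] rows>= 1.7856893057427505 turn [-0.0005  0.0003 -0.0003] rows>= 0.012609950958599491
```

View pics/sp1.png

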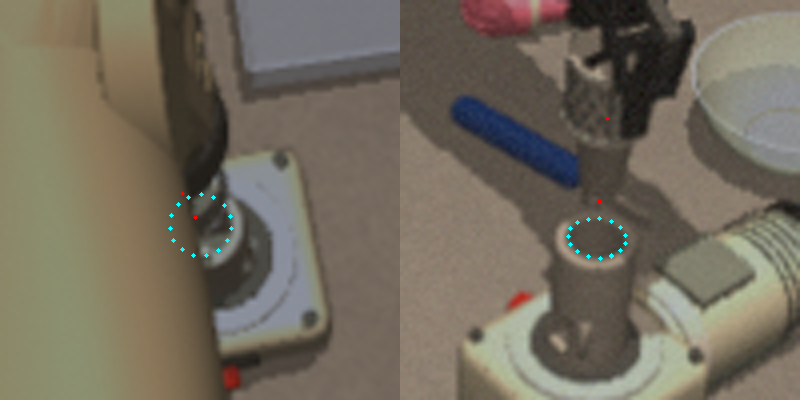

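The mouth circle lies on the sleeve's opening at (597,238) in the scene half, and the tang hangs just above it. Descending.

Emit:
jog_arm(
  increments=[
    [[0.002,0.004,0.05,0,0,0,255],[0,0,0.06,0,0,0,255],[0,0,0.06,0,0,0,255],[0,0,0.05,0,0,0,255],[0,0,0.04,0,0,0,255],[0,0,0.03,0,0,0,255],[0,0,0.025,0,0,0,255],[0,0,0.02,0,0,0,255],[0,0,0,0,0,0,255]],
  ],
)

```text
clock: 30.95
tcp_pos: [0.5938, 0.1273, 0.1957]
orientation: [0.0, 0.746, 0.666, -0.001]
wrist_force: [-0.5, -0.6, -4.9]
finger_gap: 0.0483
grip_force: 114.0
```

Emit:
jog_arm(
  increments=[
    [[0,0,0.012,0,0,0,255],[0,0,0.012,0,0,0,255],[0,0,0,0,0,0,255],[0,0,0,0,0,0,255]],
  ],
)

```text
clock: 31.35
tcp_pos: [0.5937, 0.1268, 0.1903]
orientation: [0.0, 0.746, 0.666, -0.001]
wrist_force: [-3.1, -4.7, -3.1]
finger_gap: 0.0485
grip_force: 113.9
```

Emit:
jog_arm(
  increments=[
    [[0,0,0.008,0,0,0,255],[0,0,0.004,0,0,0,255],[0,0,0,0,0,0,255],[0,0,0,0,0,0,255]],
  ],
)

```text
clock: 31.75
tcp_pos: [0.5936, 0.1267, 0.1881]
orientation: [0.001, 0.746, 0.666, -0.001]
wrist_force: [-3.3, -6.0, 1.5]
finger_gap: 0.0485
grip_force: 113.8
```

Emit:
jog_arm(
  increments=[
    [[0,0,0.008,0,0,0,255],[0,0,0.004,0,0,0,255],[0,0,0,0,0,0,255]],
  ],
)

```text
clock: 32.05
tcp_pos: [0.5936, 0.1266, 0.187]
orientation: [0.001, 0.746, 0.666, -0.0]
wrist_force: [-7.6, -5.8, 10.8]
finger_gap: 0.0481
grip_force: 114.5
```

Emit:
jog_arm(
  increments=[
    [[0,0,0.007,0,0,0,255],[0,0,0,0,0,0.018,255],[0,0,0,0,0,0.018,255],[0,0,0,0,0,0,255],[0,0,0,0,0,-0.018,255],[0,0,0,0,0,-0.018,255],[0,0,0,0,0,-0.018,255],[0,0,0,0,0,-0.018,255],[0,0,0,0,0,0,255],[0,0,0.003,0,0,0.018,255],[0,0,0,0,0,0.018,255],[0,0,0,0,0,0,255]],
  ],
)

```text
clock: 33.25
tcp_pos: [0.5936, 0.1266, 0.1856]
orientation: [0.002, 0.746, 0.666, 0.0]
wrist_force: [-9.4, -6.7, 16.3]
finger_gap: 0.0481
grip_force: 115.0
```

Emit:
jog_arm(
  increments=[
    [[0,0,0,0,0,0.017,255],[0,0,0,0,0,0.017,255],[0,0,0,0,0,0,255]],
  ],
)

```text
clock: 33.55
tcp_pos: [0.5935, 0.1266, 0.1856]
orientation: [0.001, 0.781, 0.625, 0.0]
wrist_force: [-10.3, -7.5, 17.1]
finger_gap: 0.0479
grip_force: 115.0
```

Emit:
jog_arm(
  increments=[
    [[0,0,0,0,0,-0.017,255],[0,0,0,0,0,-0.017,255],[0,0,0,0,0,-0.017,255],[0,0,0,0,0,-0.017,255],[0,0,0,0,0,0,255]],
  ],
)

```text
clock: 34.05
tcp_pos: [0.5936, 0.1266, 0.1856]
orientation: [0.002, 0.709, 0.705, 0.0]
wrist_force: [-10.1, -7.1, 15.6]
finger_gap: 0.0478
grip_force: 115.0
```

```bash
python3 - <<'E'
from h import *
s=env.get_state();go(.5935,.127,.185,83.6);print(s['ft_torque'])
E
```

```text
clock 34.05 tcp [0.5936 0.1266 0.1856] hd 89.70 gap 0.0478 F [-10.1  -7.1  15.6] j [ 0.08  0.39  0.04  1.22 -0.    1.66]
total shift [ 0.0017 -0.0006  0.0024] rows>= 0.015196235501261209 turn [0.0008 0.0006 0.0339] rows>= 0.717619696813098
[-1.37179449  2.21039984  0.23290593]
```

Emit:
jog_arm(
  increments=[
    [[0,0,0,0,0,0.017,255],[0,0,0,0,0,0.017,255],[0,0,-0.012,0,0,0,255],[0,0,-0.012,0,0,0,255],[0,0,0,0,0,0,255]],
  ],
)

```text
clock: 34.55
tcp_pos: [0.5935, 0.1265, 0.1858]
orientation: [-0.0, 0.746, 0.666, -0.002]
wrist_force: [-0.0, -5.1, -13.1]
finger_gap: 0.0479
grip_force: 118.0
```

A pull of about 10 N beyond its weight does not move the drum, so the taper holds. I'll unload, release and retreat.

Emit:
jog_arm(
  increments=[
    [[0,0,0.009,0,0,0,255],[0,0,0,0,0,0,255],[0,0,0,0,0,0,0],[0,0,0,0,0,0,0],[0,0,0,0,0,0,0],[0,0,0,0,0,0,0],[0,0,-0.02,0,0,0,0],[0,0,-0.06,0,0,0,0],[0,0,-0.1,0,0,0,0],[0,0,-0.1,0,0,0,0],[0,0,-0.1,0,0,0,0],[-0.1,0,0,0,0,0,0],[-0.13,0,0,0,0,0,0],[-0.13,0,0,0,0,0,0],[-0.13,0,0,0,0,0,0],[-0.13,0,0,0,0,0,0],[-0.13,0,0,0,0,0,0],[-0.1,0,0,0,0,0,0],[0,0,0,0,0,0,0]],
  ],
)

```text
clock: 36.45
tcp_pos: [0.5702, -0.0863, 0.2809]
orientation: [0.001, 0.747, 0.665, -0.0]
wrist_force: [-1.4, 1.3, -0.7]
finger_gap: 0.0854
grip_force: 0.0
```

```bash
python3 - <<'E'
from h import *
C={n:cams.read_camera(n) for n in('scene','top')}
a=cv2.resize(C['scene']['pixels'][190:300,325:450,::-1],(500,440),interpolation=cv2.INTER_CUBIC)
c=C['scene'];k=lambda P:tuple(int(t) for t in (proj(c,P)[0]-(325,190)+.5)*4)
for z in(.178+.002+.05,): 
    for t in np.linspace(0,6.28,16): cv2.circle(a,k(np.array([.5935+.025*np.cos(t),.1268+.025*np.sin(t),z])),1,(255,255,0),-1)
b=np.zeros((440,300,3),np.uint8);b[:300]=cv2.resize(C['top']['pixels'][160:235,235:310,::-1],(300,300),interpolation=cv2.INTER_CUBIC)
cv2.imwrite('pics/end.png',np.hstack([a,b]))
E
```

```text
(no output)
```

View pics/end.png

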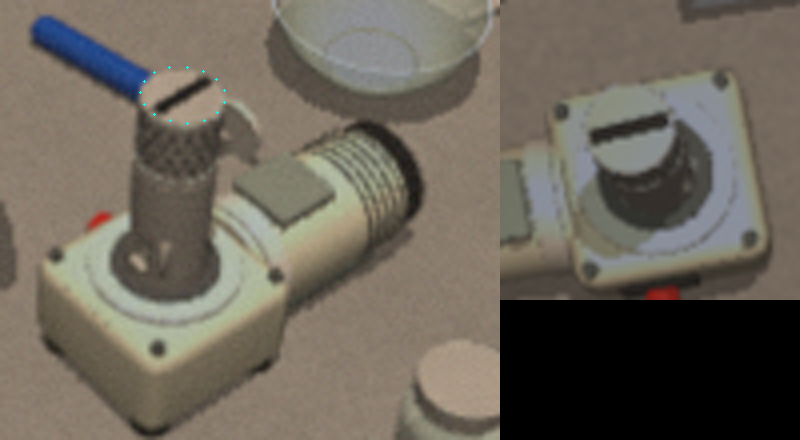

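The drum sits low and upright in the sleeve at (182,95), with its bar along the drive's y (top view, (628,130)). The overlay for a 2 mm seating height fits its rim. Handing in.

```bash
python3 -c "
from h import *
print(ticket.hand_in())"
```

```text
the job is handed in; nothing more can be done
None
```

The job is handed in at about 36.5 s on the clock. The cone stands in the rack's middle well, the drift key lies back on the worktop (laid down before the cone was moved), and the drum is gripped fast in the spindle, holding against a pull of about 10 N.

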